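# Tip the measured pins from their tray into the V-trough

### The arm

A 7-joint arm with a two-finger parallel gripper is mounted at the origin on the work surface. World frame = base frame: x ahead of the robot, y to its left, z up, the work surface at z = 0. Lengths are in m, angles in rad, forces in N, time in s.
With the tool pointing down it reaches from about 0.4 to 0.85 m from the base axis. Payload 10.4 kg.
Tool frame: the origin (TCP) lies on the mounting face of the last link; the fingertips stand r.tips_ahead ahead of it and the grasp point (between the pads) lies 164 mm ahead of it (r.tips_ahead is the distance from the TCP to the fingertips, in m); z points along the fingers, y is the line along which they close (so a half turn about z gives the same grasp; the last joint's range is limited). The gripper opens to 87 mm and grips with 3 to 60 N. Pads are 19 mm wide; open, the fingers measure 117 mm over their backs; the gripper's body (75 mm by 190 mm) begins 51 mm behind the grasp point.
Start: joints at [1.308, 0.332, -0.065, 1.46, 0.022, 1.35, -0.088], TCP at [0.148, -0.607, 0.405] pointing down, gripper open.
Joint ranges: [-2.6, 2.6], [-0.5, 2.12], [-1.47, 1.34], [0.16, 2.42], [-1.27, 4.41], [0.06, 2.06], [-2.6, 2.6]. Speed limits (rad/s): [2.22, 2.22, 2.79, 2.79, 3.14, 3.14, 3.14].

### API

Orientations are given as a unit quaternion [x, y, z, w].
In Python, from bench import telemetry, imaging, job, r gives the robot as it stands.
- The arm moves only by the tool move_arm, never from a script. Its argument "steps" is a list of rows, each an object of numbers: "dx", "dy", "dz": the shift along the tool's x, y, z in cm; "spin": the turn about the tool's z in rad. In form: [{"dx": .., "dy": .., "dz": .., "spin": ..}, ...]. A call has 1 to 12 rows; each row shifts and turns the commanded pose from where the row before left it, along the tool's axes as they then stand; what a row does not reach is not made up. A row lasts 1/10 s, in which the tool goes at most 50 mm and 8.59 degrees, less where a joint would pass 70% of its speed; a pose out of reach is approached as far as the arm can. A call with a gripper value outside its range is refused whole. "claw" is the finger opening in cm, from 0 to 8.7, set as the call begins (left out, the last holds). The fingers move at their own pace and stop on an object; "squeeze" is the grip in N (left out, the last holds). Time passes only in rows, so rows that do not move let the fingers close. It gives the time, the measured TCP pose, the force, the opening and the grip force at its end, in the units of the state.
- telemetry.read_state(): the state, without advancing time (a new reading comes with each control period).
- imaging.camera(name): name is "side" or "top" or "wrist"; returns a dict with "img" (480x640x3 uint8, red, green, blue), "camera_matrix" (3x3 intrinsics, pixels), "R" (3x3) and "t" (3): a world point X has camera coordinates R X + t. Camera axes: x right, y down, z forward; pixel columns grow to the right and rows downward; lengths in m; the calibration is good to about 2 mm. A picture is of the moment at which its call begins. There is no depth.
- job.close_job(): hands the job in; it is judged then, once.
The state is a dict: "time": time; "joint_positions": joint angles; "joint_vel": joint speeds; "joint_torque": joint torques, N m; "ee_pos": TCP position; "eef_rot": TCP orientation; "ft_force": force on the tool from outside, world axes, zero at the start; "torque": the same for the moment, N m; "width": finger opening in m; "grip_force": force on a finger pad.
Only numpy, scipy, OpenCV 4.12 (cv2) and the standard library are available. Lean on these libraries where they do the work, as an engineer would, in place of code of your own. Each camera call takes 0.05 s, during which the arm holds its last target. There are 200 camera calls.

### The job

Next to the profile projector, pick up the blue tray by its handle and, holding it low over the V-trough, tip it so that its two steel pins roll gently into the V and come to lie in line along the fold, end after end, with their whole length on the trough. Do not touch the pins with the gripper, and do not drop or fling them. Then set the empty blue tray down upright on the green bench and let go.

Things in the scene. Friction and masses are not known exactly. Their poses are not given: they have to be found in the camera images.
- tray: blue tray, 70 x 140 mm (x, y), 180 g (a red one holds brass pins). Origin: centre of underside, z up. Open pouring lip at x -35, z 12, facing the robot within 25 deg; 26 high wall at +x and both ends. Floor falls 6 deg away from the lip; tipped 28 deg, lip down, it empties. Handle: black bar along y over x 0, 12 thick (x), 20 tall, centre z 75, 132 clear between end posts
- pin_a: bright steel turned pin, plain cylinder 16 mm diameter, 50 mm long, 79 g; origin at its middle on its axis, y along its axis. It starts in the left lane of the blue tray (tray y = +35 mm, x = +22 mm, z = 14 mm), lying along the tray's y against its back wall, and rolls freely
- pin_b: bright steel turned pin, plain cylinder 16 mm diameter, 50 mm long, 79 g; origin at its middle on its axis, y along its axis. It starts in the right lane of the blue tray (tray y = -35 mm, x = +22 mm, z = 14 mm), lying along the tray's y against its back wall, and rolls freely
- trough: V-trough fixed to the bench: 220 mm of bright aluminium angle, 90 degree V open upwards, open ends, on a dark base plate 90 wide. Origin: centre of the underside, on the bench; y along the fold, x across. The fold (inside corner) is 12 mm up at x = 0; the sides rise to x = +-35, 47 mm up (outer edges +-39). A pin lying in the fold has its axis 23 mm up

How it is judged:
By the outcome, as a careful person would: the job done as asked, in the order asked, and still so for the second after the job is handed in, with the robot touching nothing.
It also fails if it takes over 54 s, if anything falls off the work surface, if the arm or the gripper's body presses on something with over 40 N, if the wrist force passes 120 N, or if a joint passes its speed limit or range.

## Working session

There is one attempt and no reset: what is moved stays moved. The work goes in short steps, Python scripts to look and compute and a tool call to move; the robot and the scene stay as the last step left them, time stands still between calls to the robot, and variables do not carry over. Pictures are saved under pics/ and viewed, at most 10 in all, crops included, and the job is handed in when it is done.

Besides the shell and the picture viewer there is one more tool, called after "Call:" as name(argument=value, ...), one argument or row to a line, values as JSON. move_arm: Moves the arm, as the interface text tells. Its arguments: {"type":"object","properties":{"steps":{"type":"array","items":{"type":"object","properties":{"dx":{"type":"number"},"dy":{"type":"number"},"dz":{"type":"number"},"spin":{"type":"number"}}}},"claw":{"type":"number"},"squeeze":{"type":"number"}},"required":["steps"]}

```bash
ls; mkdir -p pics
cat > h.py <<'E'
import numpy as np, cv2
from bench import telemetry, imaging, job, r
def shot(n,f):
    c=imaging.camera(n); cv2.imwrite(f'pics/{f}.png',c['img'][:,:,::-1]); np.savez(f'pics/{f}.npz',**c); return c
def ray(c,u,v,z):
    K,R,t=c['camera_matrix'],c['R'],c['t']
    d=R.T@np.linalg.solve(K,[u,v,1.]); o=-R.T@t
    return o+d*(z-o[2])/d[2]
def proj(c,X):
    p=c['camera_matrix']@(c['R']@np.array(X,float)+c['t']); return p[:2]/p[2]
E
python3 - <<'E'
from h import *
s=telemetry.read_state()
for k,v in s.items(): print(k,np.round(v,3))
print(r.tips_ahead,[a for a in dir(r) if a[0]!='_'])
a=shot('top','top0');b=shot('side','side0')
for c in(a,b): print((-c['R'].T@c['t']).round(3),c['camera_matrix'][0,0],c['R'].round(2).tolist())
E
```

```text
pics
time 0.0
joint_positions [ 1.308  0.333 -0.065  1.461  0.022  1.35  -0.088]
joint_vel [ 0.     0.001 -0.     0.001  0.001  0.001  0.001]
joint_torque [-0.0000e+00 -6.2326e+01  2.4000e-02 -3.8989e+01 -6.1000e-02  4.0000e-02
  0.0000e+00]
ee_pos [ 0.148 -0.607  0.404]
eef_rot [ 0.993  0.12  -0.    -0.001]
ft_force [-0.702 -0.131  0.393]
torque [-0.002  0.012 -0.025]
grip_force 0.0
width 0.087
0.1822 ['PlanningError', 'tips_ahead']
[0.301 0.033 1.358] 624.9430736586961 [[-0.01, -1.0, -0.01], [-0.98, 0.02, -0.2], [0.2, 0.01, -0.98]]
[0.461 0.585 0.675] 532.0794823916909 [[-0.97, -0.23, 0.02], [-0.18, 0.71, -0.68], [0.14, -0.67, -0.73]]
```

View pics/top0.png

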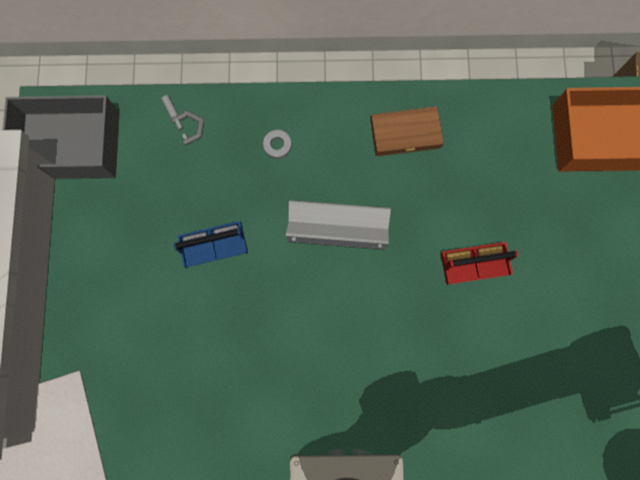

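View pics/side0.png

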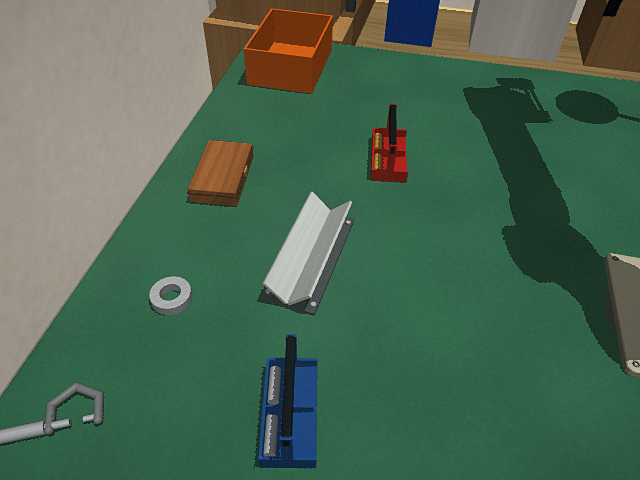

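```bash
cat > m.py <<'E'
from h import *
c=dict(np.load('pics/top0.npz')); b=dict(np.load('pics/side0.npz'))
def rect(m,off,name):
    n,l,st,ce=cv2.connectedComponentsWithStats(m.astype('uint8')); k=1+np.argmax(st[1:,4])
    ys,xs=np.nonzero(l==k); R=cv2.minAreaRect(np.stack([xs+off[0],ys+off[1]],1).astype('f4')); print(name,st[k,4],np.round(R[0],1),np.round(R[1],1),round(R[2],1)); return cv2.boxPoints(R)
def edge(bx,cam,z):
    P=np.array([ray(cam,u,v,z) for u,v in bx]); return P
t=c['img'].astype(int)
# bar top view
s=t[215:275,170:255]; bar=(s.max(2)<45)
B=rect(bar,(170,215),'bar'); P=edge(B,c,.085); print(P.round(4).tolist(),'ctr',P.mean(0).round(4))
blue=(s[...,2]>70)&(s[...,2]>1.6*s[...,0])&(s[...,2]>1.3*s[...,1])
Q=rect(blue|bar,(170,215),'blue'); P=edge(Q,c,.015); print(P.round(4).tolist(),P.mean(0).round(4))
s=t[190:260,275:405]; w=(s.min(2)>115)
T=rect(w,(275,190),'trough'); P=edge(T,c,.047); print(P.round(4).tolist(),'ctr',P.mean(0).round(4))
# side view
t=b['img'].astype(int); s=t[325:475,250:330]
B=rect(s.max(2)<40,(250,325),'bar side'); print(B.round(1).tolist()); print(edge(B,b,.085).round(4).tolist())
s=t[185:315,250:360]; T=rect(s.min(2)>115,(250,185),'trough side')
big=lambda n,r0,r1,c0,c1,im:cv2.resize(im[r0:r1,c0:c1,::-1],None,fx=n,fy=n,interpolation=cv2.INTER_NEAREST)
A=np.zeros((600,800,3),'uint8')
p=big(4,185,265,170,400,c['img'])[:, :800]; A[:p.shape[0],:]=p[:,:800]
p=big(3,185,278,250,365,b['img']); A[320:320+p.shape[0],:p.shape[1]]=p[:280]
p=big(2,325,465,245,345,b['img']); A[320:600,400:600]=p
cv2.imwrite('pics/crop0.png',A)
E
python3 m.py
```

```text
bar 376 [206.2 238.4] [ 9.9 62. ] 72.9
[[0.5533, 0.3472, 0.085], [0.5902, 0.2245, 0.085], [0.57, 0.2181, 0.085], [0.5333, 0.3406, 0.085]] ctr [0.5617 0.2826 0.085 ]
blue 1769 [209.3 244.2] [32.4 70. ] 76.7
[[0.5813, 0.3729, 0.015], [0.6154, 0.2235, 0.015], [0.5445, 0.2063, 0.015], [0.5111, 0.3542, 0.015]] [0.5631 0.2892 0.015 ]
trough 3579 [338.1 223.9] [102.4  39.6] 4.5
[[0.564, 0.1202, 0.047], [0.6511, 0.1133, 0.047], [0.6298, -0.1071, 0.047], [0.5433, -0.0975, 0.047]] ctr [0.597  0.0072 0.047 ]
bar side 1005 [288.3 386. ] [ 10.6 100.3] 3.0
[[280.3999938964844, 435.8999938964844], [285.6000061035156, 335.70001220703125], [296.20001220703125, 336.20001220703125], [290.8999938964844, 436.3999938964844]]
[[0.5517, 0.3502, 0.085], [0.5815, 0.2206, 0.085], [0.568, 0.2182, 0.085], [0.54, 0.348, 0.085]]
trough side 4808 [308. 247.] [ 49.2 120.7] 26.6
```

View pics/crop0.png

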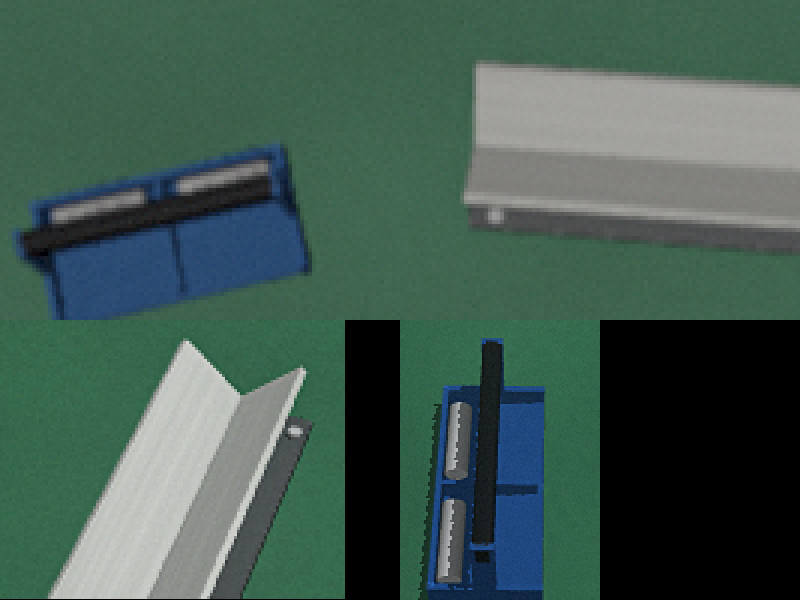

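Run:
```python
from h import *
c=dict(np.load('pics/top0.npz')); b=dict(np.load('pics/side0.npz'))
for n,cam,u,v,z in [('farL',c,289.5,201,.047),('nearL',c,286.5,234.5,.045),('foldL',c,288,222.5,.012),('side fold -y',b,330,210,.012),('side far -y',b,311.7,191.7,.047),('side near -y',b,351,201.7,.046)]:
    print(n,ray(cam,u,v,z).round(4))
# line fits in top image: intensity edges per column
g=cv2.GaussianBlur(c['img'],(3,3),0).astype(int).sum(2)/3
F=[];N=[];S=[]
for u in range(295,384,2):
    col=g[190:255,u]; d=np.diff(col)
    i=np.argmax(d); F.append((u,190+i+.5))
    j=i+25+np.argmin(d[i+25:i+45]); N.append((u,190+j+.5))
    k=i+8+np.argmin(d[i+8:i+25]); S.append((u,190+k+.5))
for n,L,z in (('far',F,.047),('near',N,.045),('fold',S,.012)):
    L=np.array(L); p=np.polyfit(L[:,0],L[:,1],1); print(n,np.std(L[:,1]-np.polyval(p,L[:,0])).round(2),[ray(c,u,np.polyval(p,u),z).round(4).tolist() for u in(290,338,386)])
t=b['img'].astype(int); w=(t[285:312,255:325].min(2)>95)
ys,xs=np.nonzero(w); 
for y in range(285,312,3): 
    q=np.nonzero(w[y-285])[0]; print(y,(q.min()+255,q.max()+255) if len(q) else None)
```

```text
farL [0.6494 0.1113 0.047 ]
nearL [0.5757 0.1181 0.045 ]
foldL [0.6097 0.1168 0.012 ]
side fold -y [ 0.5899 -0.0997  0.012 ]
side far -y [ 0.6245 -0.1015  0.047 ]
side near -y [ 0.5523 -0.0939  0.046 ]
far 0.3 [[0.6504, 0.1102, 0.047], [0.6405, 0.0063, 0.047], [0.6306, -0.0971, 0.047]]
near 1.14 [[0.5729, 0.1106, 0.045], [0.5622, 0.0078, 0.045], [0.5516, -0.0946, 0.045]]
fold 0.3 [[0.613, 0.1124, 0.012], [0.6029, 0.0065, 0.012], [0.5929, -0.099, 0.012]]
285 (np.int64(264), np.int64(315))
288 (np.int64(268), np.int64(314))
291 (np.int64(266), np.int64(313))
294 (np.int64(275), np.int64(311))
297 (np.int64(278), np.int64(311))
300 (np.int64(281), np.int64(301))
303 (np.int64(284), np.int64(315))
306 None
309 None
```

Call:
move_arm(
  steps=[
    {"dx":3.9,"dy":-2.4},
    {"dx":3.9,"dy":-2.4},
    {"dx":3.9,"dy":-2.4},
    {"dx":3.9,"dy":-2.4},
    {"dx":3.9,"dy":-2.4},
    {"dx":3.9,"dy":-2.4},
    {"dx":3.9,"dy":-2.4},
    {"dx":3.9,"dy":-2.4},
    {"dx":3.9,"dy":-2.4},
    {"dx":3.9,"dy":-2.4},
    {"dx":3.9,"dy":-2.4},
  ],
  claw=8.7,
)

```text
$.steps[0]: bad value
```

```bash
cat >> h.py <<'E'
from scipy.spatial.transform import Rotation as Ro
def pose():
    s=telemetry.read_state(); R=Ro.from_quat(s['eef_rot']).as_matrix()
    print('t',round(s['time'],2),'tcp',np.round(s['ee_pos'],4),'yaw',round(np.degrees(np.arctan2(R[1,0],R[0,0])),2),'z',R[:,2].round(4),'F',np.round(s['ft_force'],2),'w',round(s['width'],4),'g',np.round(s['grip_force'],2),'q',np.round(s['joint_positions'],2))
    return s,R
def go(p,yaw=None):
    s,R=pose(); d=R.T@(np.array(p)-s['ee_pos'])*100; print('tool cm',d.round(2),'len',np.linalg.norm(d).round(1))
    if yaw is not None: print('spin',round(np.radians(np.degrees(np.arctan2(R[1,0],R[0,0]))-yaw),3))
E
python3 -c "
from h import *
go([.5605,.2845,.40],102.7)"
```

```text
t 0.1 tcp [ 0.1484 -0.607   0.404 ] yaw 13.74 z [-4.0e-04  1.2e-03 -1.0e+00] F [-0.83  0.1   0.85] w 0.087 g 0.0 q [ 1.31  0.33 -0.06  1.46  0.02  1.35 -0.09]
tool cm [ 61.2  -76.81   0.5 ] len 98.2
spin -1.553
```

Call:
move_arm(
  steps=[
    {"dx":3.9,"dy":-2.4,"dz":0,"spin":0},
    {"dx":3.9,"dy":-2.4,"dz":0,"spin":0},
    {"dx":3.9,"dy":-2.4,"dz":0,"spin":0},
    {"dx":3.9,"dy":-2.4,"dz":0,"spin":0},
    {"dx":3.9,"dy":-2.4,"dz":0,"spin":0},
    {"dx":3.9,"dy":-2.4,"dz":0,"spin":0},
    {"dx":3.9,"dy":-2.4,"dz":0,"spin":0},
    {"dx":3.9,"dy":-2.4,"dz":0,"spin":0},
    {"dx":3.9,"dy":-2.4,"dz":0,"spin":0},
    {"dx":3.9,"dy":-2.4,"dz":0,"spin":0},
    {"dx":3.9,"dy":-2.4,"dz":0,"spin":0},
  ],
  claw=8.7,
)

```text
time: 1.2
ee_pos: [0.5034, -0.2473, 0.4046]
eef_rot: [0.993, 0.119, -0.0, 0.0]
ft_force: [1.1, -0.4, 0.3]
width: 0.0872
grip_force: 0.0
```

```bash
python3 -c "
from h import *
go([.5605,.2845,.40],102.7)"
```

```text
t 1.2 tcp [ 0.5034 -0.2473  0.4046] yaw 13.72 z [-3.e-04 -0.e+00 -1.e+00] F [ 1.15 -0.37  0.26] w 0.0872 g 0.0 q [ 0.73  0.22 -0.41  1.62  0.09  1.32 -1.03]
tool cm [ 18.17 -50.31   0.45] len 53.5
spin -1.553
```

Call:
move_arm(
  steps=[
    {"dx":1.5,"dy":-4.2,"dz":0,"spin":0},
    {"dx":1.5,"dy":-4.2,"dz":0,"spin":0},
    {"dx":1.5,"dy":-4.2,"dz":0,"spin":0},
    {"dx":1.5,"dy":-4.2,"dz":0,"spin":0},
    {"dx":1.5,"dy":-4.2,"dz":0,"spin":0},
    {"dx":1.5,"dy":-4.2,"dz":0,"spin":0},
    {"dx":1.5,"dy":-4.2,"dz":0,"spin":0},
    {"dx":1.5,"dy":-4.2,"dz":0,"spin":0},
    {"dx":1.5,"dy":-4.2,"dz":0,"spin":0},
    {"dx":1.5,"dy":-4.2,"dz":0,"spin":0},
    {"dx":1.5,"dy":-4.2,"dz":0,"spin":0},
    {"dx":1.5,"dy":-4.2,"dz":0,"spin":0},
  ],
)

```text
time: 2.4
ee_pos: [0.5576, 0.2851, 0.4043]
eef_rot: [0.993, 0.119, -0.0, 0.0]
ft_force: [1.4, 0.4, -0.2]
width: 0.087
grip_force: 0.0
```

Call:
move_arm(
  steps=[
    {"dx":0,"dy":0,"dz":0,"spin":-0.13},
    {"dx":0,"dy":0,"dz":0,"spin":-0.13},
    {"dx":0,"dy":0,"dz":0,"spin":-0.13},
    {"dx":0,"dy":0,"dz":0,"spin":-0.13},
    {"dx":0,"dy":0,"dz":0,"spin":-0.13},
    {"dx":0,"dy":0,"dz":0,"spin":-0.13},
    {"dx":0,"dy":0,"dz":0,"spin":-0.13},
    {"dx":0,"dy":0,"dz":0,"spin":-0.13},
    {"dx":0,"dy":0,"dz":0,"spin":-0.13},
    {"dx":0,"dy":0,"dz":0,"spin":-0.13},
    {"dx":0,"dy":0,"dz":0,"spin":-0.13},
    {"dx":0,"dy":0,"dz":0,"spin":-0.123},
  ],
)

```text
time: 3.6
ee_pos: [0.5576, 0.2834, 0.4043]
eef_rot: [0.622, 0.783, -0.0, -0.0]
ft_force: [-0.6, 0.2, -0.6]
width: 0.0869
grip_force: 0.0
```

```bash
python3 -c "
from h import *
go([.5605,.2845,.40],102.7); c=shot('wrist','w1')
g=c['img'].copy()
for y in(-.066,.066):
  for x in(-.006,.006):
    a=np.radians(12.7);p=[.5605+x*np.cos(a)-y*np.sin(a),.2845+x*np.sin(a)+y*np.cos(a),.085];u=proj(c,p);print(u.round(1));cv2.circle(g,tuple(int(k) for k in u),2,(255,255,0),-1)
cv2.imwrite('pics/w1.png',g[:,:,::-1])"
```

```text
t 3.6 tcp [0.5576 0.2834 0.4043] yaw 103.02 z [-6.e-04 -4.e-04 -1.e+00] F [-0.62  0.22 -0.59] w 0.0869 g 0.0 q [ 0.16  0.51 -0.99  1.42  0.42  1.44 -0.6 ]
tool cm [0.05 0.3  0.43] len 0.5
spin 0.006
[315.3 298.7]
[328.5 298.7]
[315.9 149.2]
[330.7 149.3]
```

View pics/w1.png

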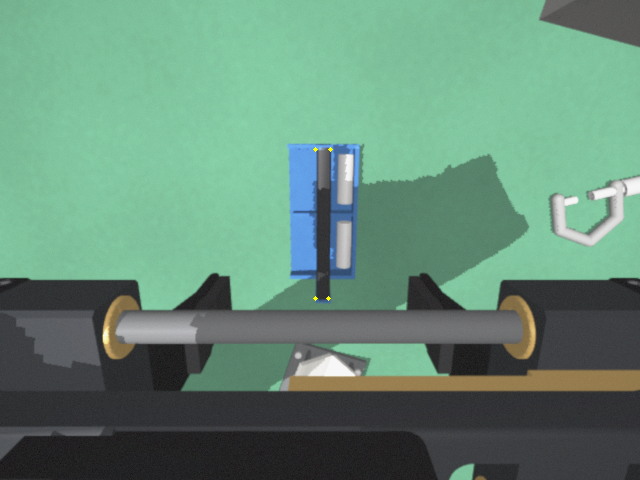

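Call:
move_arm(
  steps=[
    {"dx":0.1,"dy":0.3,"dz":3,"spin":0.006},
    {"dx":0,"dy":0,"dz":4,"spin":0},
    {"dx":0,"dy":0,"dz":4,"spin":0},
    {"dx":0,"dy":0,"dz":3,"spin":0},
    {"dx":0,"dy":0,"dz":1.5,"spin":0},
    {"dx":0,"dy":0,"dz":1,"spin":0},
    {"dx":0,"dy":0,"dz":0,"spin":0},
  ],
)

```text
time: 4.35
ee_pos: [0.5603, 0.2852, 0.2394]
eef_rot: [0.627, 0.779, -0.0, -0.0]
ft_force: [0.0, -0.6, 0.6]
width: 0.0868
grip_force: 0.0
```

Call:
move_arm(
  steps=[
    {"dx":0,"dy":0,"dz":0,"spin":0},
    {"dx":0,"dy":0,"dz":0,"spin":0},
    {"dx":0,"dy":0,"dz":0,"spin":0},
    {"dx":0,"dy":0,"dz":0,"spin":0},
    {"dx":0,"dy":0,"dz":0,"spin":0},
    {"dx":0,"dy":0,"dz":0,"spin":0},
  ],
  claw=0.8,
  squeeze=20,
)

```text
time: 4.95
ee_pos: [0.5604, 0.2852, 0.2398]
eef_rot: [0.627, 0.779, 0.0, 0.0]
ft_force: [0.3, -0.4, 0.7]
width: 0.0466
grip_force: 0.0
```

```bash
python3 -c "
from h import *
pose()"
```

```text
t 4.95 tcp [0.5604 0.2852 0.2398] yaw 102.37 z [ 2.e-04 -1.e-04 -1.e+00] F [ 0.29 -0.43  0.71] w 0.0466 g 0.0 q [ 0.12  0.66 -0.9   1.59  0.55  1.17 -0.69]
```

Call:
move_arm(
  steps=[
    {"dx":0,"dy":0,"dz":0,"spin":0},
    {"dx":0,"dy":0,"dz":0,"spin":0},
    {"dx":0,"dy":0,"dz":0,"spin":0},
    {"dx":0,"dy":0,"dz":0,"spin":0},
    {"dx":0,"dy":0,"dz":0,"spin":0},
    {"dx":0,"dy":0,"dz":0,"spin":0},
    {"dx":0,"dy":0,"dz":0,"spin":0},
  ],
)

```text
time: 5.65
ee_pos: [0.5604, 0.2852, 0.2397]
eef_rot: [0.627, 0.779, 0.0, 0.0]
ft_force: [0.9, 0.6, -0.7]
width: 0.0117
grip_force: 20.0
```

Call:
move_arm(
  steps=[
    {"dx":0,"dy":0,"dz":-0.3,"spin":0},
    {"dx":0,"dy":0,"dz":-0.6,"spin":0},
    {"dx":0,"dy":0,"dz":-1,"spin":0},
    {"dx":0,"dy":0,"dz":-1.5,"spin":0},
    {"dx":0,"dy":0,"dz":-2,"spin":0},
    {"dx":0,"dy":0,"dz":-2,"spin":0},
    {"dx":0,"dy":0,"dz":-1.5,"spin":0},
    {"dx":0,"dy":0,"dz":-0.8,"spin":0},
    {"dx":0,"dy":0,"dz":-0.3,"spin":0},
  ],
)

```text
time: 6.55
ee_pos: [0.5604, 0.2853, 0.3408]
eef_rot: [0.627, 0.779, 0.0, 0.0]
ft_force: [-0.1, 0.0, -3.0]
width: 0.0122
grip_force: 20.0
```

```bash
python3 -c "
from h import *
s,R=pose(); c=shot('wrist','w2'); b=shot('side','s2')
A=np.hstack([cv2.resize(c['img'][100:420,200:440],(360,480)),cv2.resize(b['img'],(440,330))[:0] if 0 else cv2.resize(b['img'][200:480,180:430],(428,480))])
cv2.imwrite('pics/c2.png',A[:,:,::-1])"
```

```text
t 6.55 tcp [0.5604 0.2853 0.3408] yaw 102.37 z [ 1.1e-03  3.0e-04 -1.0e+00] F [-0.08  0.03 -3.02] w 0.0122 g 20.0 q [ 0.15  0.56 -0.96  1.5   0.47  1.33 -0.64]
```

View pics/c2.png

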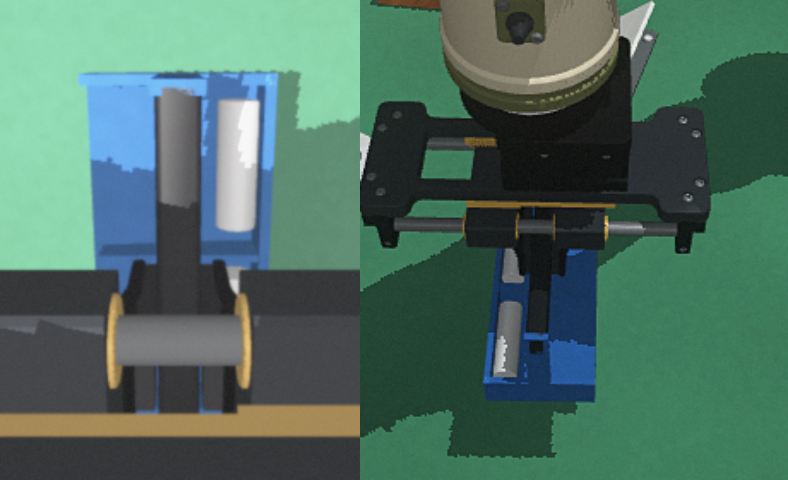

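Call:
move_arm(
  steps=[
    {"dx":-0.5,"dy":-0.05,"dz":0,"spin":0},
    {"dx":-1.5,"dy":-0.1,"dz":0,"spin":0},
    {"dx":-2.5,"dy":-0.1,"dz":0,"spin":0},
    {"dx":-3,"dy":-0.15,"dz":0,"spin":0},
    {"dx":-3,"dy":-0.15,"dz":0,"spin":0},
    {"dx":-3,"dy":-0.15,"dz":0,"spin":0},
    {"dx":-3,"dy":-0.15,"dz":0,"spin":0},
    {"dx":-3,"dy":-0.15,"dz":0,"spin":0},
    {"dx":-3,"dy":-0.1,"dz":0,"spin":0},
    {"dx":-2.8,"dy":-0.1,"dz":0,"spin":0},
    {"dx":-1.8,"dy":-0.1,"dz":0,"spin":0},
    {"dx":-0.9,"dy":-0.05,"dz":0,"spin":0},
  ],
)

```text
time: 7.85
ee_pos: [0.6072, 0.006, 0.3387]
eef_rot: [0.628, 0.778, -0.001, -0.0]
ft_force: [0.0, -0.4, -4.1]
width: 0.0119
grip_force: 20.0
```

Call:
move_arm(
  steps=[
    {"dx":0,"dy":0,"dz":0,"spin":0.01},
    {"dx":0,"dy":0,"dz":0,"spin":0.03},
    {"dx":0,"dy":0,"dz":0,"spin":0.05},
    {"dx":0,"dy":0,"dz":0,"spin":0.06},
    {"dx":0,"dy":0,"dz":0,"spin":0.06},
    {"dx":0,"dy":0,"dz":0,"spin":0.05},
    {"dx":0,"dy":0,"dz":0,"spin":0.035},
    {"dx":0,"dy":0,"dz":0,"spin":0.015},
  ],
)

```text
time: 8.65
ee_pos: [0.6069, 0.0106, 0.3398]
eef_rot: [0.739, 0.673, 0.0, -0.0]
ft_force: [-0.1, 0.9, -2.7]
width: 0.0117
grip_force: 20.0
```

```bash
python3 -c "
from h import *
go([.6075,.0085,.2997],84.6); c=shot('wrist','w3'); b=shot('side','s3')
A=np.hstack([cv2.resize(c['img'][60:420,170:470],(400,480)),cv2.resize(b['img'][100:400,180:430],(400,480))])
cv2.imwrite('pics/c3.png',A[:,:,::-1])"
```

```text
t 8.65 tcp [0.6069 0.0106 0.3398] yaw 84.62 z [ 0.e+00  4.e-04 -1.e+00] F [-0.14  0.85 -2.69] w 0.0117 g 20.0 q [ 0.58  0.48 -0.88  1.56  0.38  1.28 -0.45]
tool cm [-0.2   0.08  4.01] len 4.0
spin 0.0
```

View pics/c3.png

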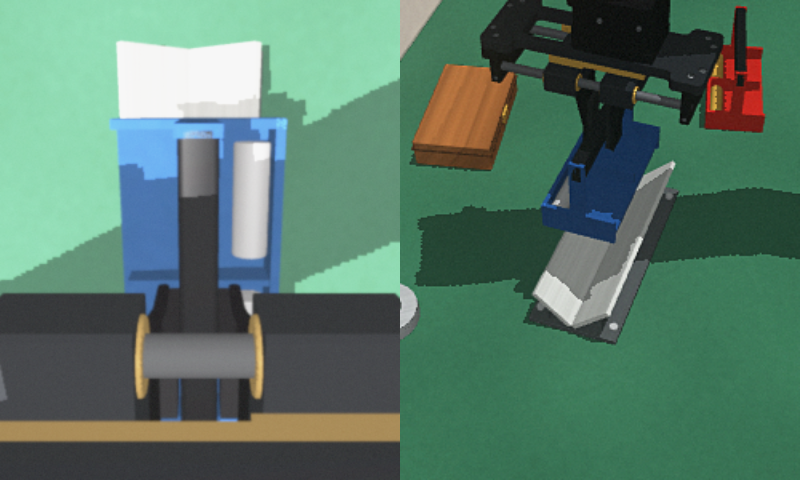

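```bash
python3 -c "
from h import *
c=dict(np.load('pics/w3.npz')); g=c['img'].astype(int)
w=(g.min(2)>190)
for v in range(92,146,6):
    q=np.nonzero(w[v,230:400])[0]+230; col=g[v,q.min():q.max()].sum(1); print(v,q.min(),q.max(),ray(c,q.min(),v,.047).round(4),ray(c,q.max(),v,.047).round(4))
for u,v in((258.5,91.5),(366.5,91.5)): print(ray(c,u,v,.047).round(4))
print(ray(c,312.5,96,.012).round(4))
"
```

```text
92 257 365 [0.573  0.1209 0.047 ] [0.6494 0.1138 0.047 ]
98 257 365 [0.5724 0.117  0.047 ] [0.6491 0.1098 0.047 ]
104 258 365 [0.5726 0.1129 0.047 ] [0.6489 0.1058 0.047 ]
110 258 365 [0.572  0.1089 0.047 ] [0.6487 0.1017 0.047 ]
116 258 364 [0.5714 0.1049 0.047 ] [0.6477 0.0977 0.047 ]
122 258 364 [0.5709 0.1008 0.047 ] [0.6475 0.0936 0.047 ]
128 259 364 [0.571  0.0966 0.047 ] [0.6472 0.0894 0.047 ]
134 259 363 [0.5704 0.0924 0.047 ] [0.6462 0.0853 0.047 ]
140 259 363 [0.5698 0.0882 0.047 ] [0.646  0.0811 0.047 ]
[0.5741 0.1212 0.047 ]
[0.6505 0.114  0.047 ]
[0.6118 0.1186 0.012 ]
```

Call:
move_arm(
  steps=[
    {"dx":-0.1,"dy":0,"dz":0.4,"spin":0},
    {"dx":-0.1,"dy":0,"dz":0.8,"spin":0},
    {"dx":0,"dy":0,"dz":1,"spin":0},
    {"dx":0,"dy":0,"dz":1,"spin":0},
    {"dx":0,"dy":0,"dz":0.9,"spin":0},
    {"dx":0,"dy":0,"dz":0.5,"spin":0},
    {"dx":0,"dy":0,"dz":0.3,"spin":0},
    {"dx":0,"dy":0,"dz":0.15,"spin":0},
    {"dx":0,"dy":0,"dz":0,"spin":0},
  ],
)

```text
time: 9.65
ee_pos: [0.607, 0.0068, 0.2893]
eef_rot: [0.74, 0.673, 0.0, 0.0]
ft_force: [0.6, 0.0, -3.1]
width: 0.0119
grip_force: 20.0
```

Call:
move_arm(
  steps=[
    {"dx":0,"dy":0,"dz":0.1,"spin":0},
    {"dx":0,"dy":0,"dz":0.05,"spin":0},
    {"dx":0,"dy":0,"dz":0,"spin":0},
  ],
)

```text
time: 9.95
ee_pos: [0.607, 0.0068, 0.2879]
eef_rot: [0.74, 0.673, 0.0, 0.0]
ft_force: [0.4, -0.7, -3.4]
width: 0.0115
grip_force: 20.0
```

```bash
python3 -c "
from h import *
go([.607,.0085,.2867],84.6)"
```

```text
t 9.95 tcp [0.607  0.0068 0.2879] yaw 84.62 z [ 2.e-04 -1.e-04 -1.e+00] F [ 0.37 -0.69 -3.43] w 0.0115 g 20.0 q [ 0.57  0.53 -0.86  1.61  0.42  1.2  -0.47]
tool cm [ 0.17 -0.01  0.12] len 0.2
spin 0.0
```

Call:
move_arm(
  steps=[
    {"dx":0,"dy":0,"dz":0.1,"spin":0},
    {"dx":0,"dy":0,"dz":0.05,"spin":0},
    {"dx":0,"dy":0,"dz":0,"spin":0},
  ],
  squeeze=6,
)

```text
time: 10.25
ee_pos: [0.607, 0.0069, 0.2866]
eef_rot: [0.74, 0.673, 0.0, 0.0]
ft_force: [-1.4, -0.1, 1.6]
width: 0.0122
grip_force: 6.0
```

Call:
move_arm(
  steps=[
    {"dx":0,"dy":0,"dz":0,"spin":0},
    {"dx":0,"dy":-0.1,"dz":0.05,"spin":0},
    {"dx":0,"dy":-0.15,"dz":0.05,"spin":0},
    {"dx":0,"dy":-0.15,"dz":0.1,"spin":0},
    {"dx":0,"dy":-0.15,"dz":0.1,"spin":0},
    {"dx":0,"dy":-0.15,"dz":0.05,"spin":0},
    {"dx":0,"dy":0,"dz":0,"spin":0},
  ],
  claw=1.5,
)

```text
time: 10.95
ee_pos: [0.5999, 0.0074, 0.2827]
eef_rot: [0.74, 0.673, -0.0, 0.0]
ft_force: [0.7, 0.2, -0.0]
width: 0.0148
grip_force: 0.0
```

```bash
python3 -c "
from h import *
pose(); c=shot('wrist','w4'); b=shot('side','s4')
A=np.hstack([cv2.resize(c['img'][60:420,170:470],(400,480)),cv2.resize(b['img'][150:350,240:400],(384,480))])
cv2.imwrite('pics/c4.png',A[:,:,::-1])"
```

```text
t 10.95 tcp [0.5999 0.0074 0.2827] yaw 84.61 z [ 1.e-04 -2.e-04 -1.e+00] F [ 0.7   0.18 -0.01] w 0.0148 g 0.0 q [ 0.58  0.52 -0.86  1.64  0.42  1.18 -0.47]
```

View pics/c4.png

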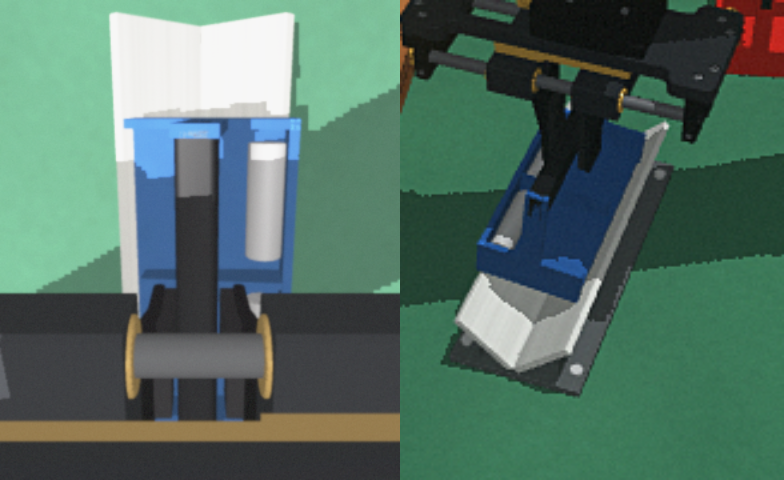

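Call:
move_arm(
  steps=[
    {"dx":0,"dy":-0.05,"dz":0.05,"spin":0},
    {"dx":0,"dy":-0.05,"dz":0.05,"spin":0},
    {"dx":0,"dy":-0.1,"dz":0.05,"spin":0},
    {"dx":0,"dy":-0.1,"dz":0.1,"spin":0},
    {"dx":0,"dy":-0.1,"dz":0.1,"spin":0},
    {"dx":0,"dy":-0.1,"dz":0.1,"spin":0},
    {"dx":0,"dy":0,"dz":0,"spin":0},
    {"dx":0,"dy":0,"dz":0,"spin":0},
  ],
  claw=1.75,
)

```text
time: 11.85
ee_pos: [0.5952, 0.0079, 0.2784]
eef_rot: [0.74, 0.673, 0.0, 0.0]
ft_force: [3.5, -0.4, 2.0]
width: 0.0177
grip_force: 1.6
```

```bash
python3 -c "
from h import *
pose(); c=shot('wrist','w5'); b=shot('side','s5')
A=np.hstack([cv2.resize(c['img'][60:420,170:470],(400,480)),cv2.resize(b['img'][150:350,240:400],(384,480))])
cv2.imwrite('pics/c5.png',A[:,:,::-1])"
```

```text
t 11.85 tcp [0.5952 0.0079 0.2784] yaw 84.61 z [ 7.e-04 -1.e-04 -1.e+00] F [ 3.48 -0.36  1.95] w 0.0177 g 1.56 q [ 0.58  0.51 -0.86  1.65  0.42  1.17 -0.48]
```

View pics/c5.png

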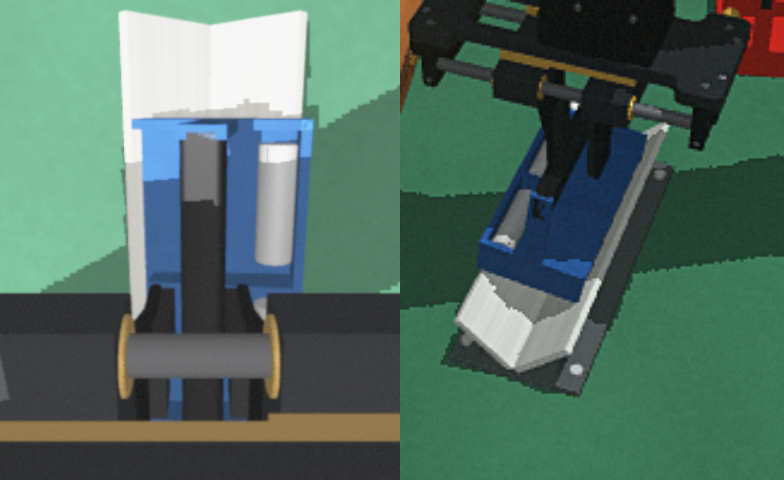

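Call:
move_arm(
  steps=[
    {"dx":0,"dy":-0.1,"dz":0.05,"spin":0},
    {"dx":0,"dy":-0.1,"dz":0.05,"spin":0},
    {"dx":0,"dy":0,"dz":0,"spin":0},
  ],
  claw=1.85,
)

```text
time: 12.25
ee_pos: [0.5928, 0.0081, 0.2771]
eef_rot: [0.74, 0.673, -0.0, -0.0]
ft_force: [3.2, 0.2, 1.0]
width: 0.0182
grip_force: 1.3
```

```bash
cat > tilt.py <<'E'
from h import *
import sys
s,R=pose(); c=shot('wrist',sys.argv[1]); g=c['img'].astype(int)
# columns on a row near far end wall of tray: blue extents, bar (dark), pin (bright)
for v in (170,215,245):
    row=g[v,230:420]; bl=np.nonzero((row[:,2]>1.6*row[:,0])&(row[:,2]>60))[0]+230
    dk=np.nonzero(row.max(1)<60)[0]+230; br=np.nonzero((row.min(1)>90)&(np.ptp(row,axis=1)<40))[0]+230
    print(v,'blue',bl.min(),bl.max(),'bar',(dk.min(),dk.max()) if len(dk) else None,'bright',[(a[0],a[-1]) for a in np.split(br,np.nonzero(np.diff(br)>3)[0]+1) if len(a)>3])
E
python3 tilt.py w6
python3 - <<'E'
import sys; sys.argv=['','x']
import numpy as np
for f in('w4','w5'):
    g=np.load(f'pics/{f}.npz')['img'].astype(int)
    for v in (170,215,245):
        row=g[v,230:420]; bl=np.nonzero((row[:,2]>1.6*row[:,0])&(row[:,2]>60))[0]+230
        br=np.nonzero((row.min(1)>90)&(np.ptp(row,axis=1)<40))[0]+230; dk=np.nonzero(row.max(1)<60)[0]+230
        print(f,v,bl.min(),bl.max(),(dk.min(),dk.max()) if len(dk) else None,[(a[0],a[-1]) for a in np.split(br,np.nonzero(np.diff(br)>3)[0]+1) if len(a)>3])
E
```

```text
t 12.25 tcp [0.5928 0.0081 0.2771] yaw 84.62 z [-3.e-04 -1.e-04 -1.e+00] F [3.22 0.23 0.97] w 0.0182 g 1.32 q [ 0.58  0.51 -0.86  1.66  0.42  1.16 -0.48]
170 blue 281 408 bar (np.int64(336), np.int64(340)) bright [(np.int64(266), np.int64(279)), (np.int64(307), np.int64(333)), (np.int64(368), np.int64(397))]
215 blue 282 404 bar (np.int64(306), np.int64(340)) bright [(np.int64(268), np.int64(281)), (np.int64(366), np.int64(395))]
245 blue 283 402 bar (np.int64(306), np.int64(339)) bright [(np.int64(269), np.int64(282)), (np.int64(365), np.int64(393))]
w4 170 271 394 (np.int64(331), np.int64(332)) [(np.int64(256), np.int64(269)), (np.int64(303), np.int64(327)), (np.int64(356), np.int64(384))]
w4 215 273 391 (np.int64(302), np.int64(332)) [(np.int64(259), np.int64(271)), (np.int64(355), np.int64(382))]
w4 245 274 389 (np.int64(303), np.int64(332)) [(np.int64(259), np.int64(272)), (np.int64(354), np.int64(380))]
w5 170 277 403 (np.int64(336), np.int64(338)) [(np.int64(262), np.int64(275)), (np.int64(308), np.int64(333)), (np.int64(364), np.int64(393))]
w5 215 279 400 (np.int64(306), np.int64(338)) [(np.int64(265), np.int64(277)), (np.int64(363), np.int64(390))]
w5 245 279 398 (np.int64(307), np.int64(338)) [(np.int64(265), np.int64(278)), (np.int64(361), np.int64(389))]
```

Call:
move_arm(
  steps=[
    {"dx":0,"dy":0.2,"dz":-0.1,"spin":0},
    {"dx":0,"dy":0.3,"dz":-0.2,"spin":0},
    {"dx":0,"dy":0.3,"dz":-0.2,"spin":0},
    {"dx":0,"dy":0.3,"dz":-0.2,"spin":0},
    {"dx":0,"dy":0.3,"dz":-0.2,"spin":0},
    {"dx":0,"dy":0.1,"dz":-0.05,"spin":0},
    {"dx":0,"dy":0,"dz":0,"spin":0},
  ],
)

```text
time: 13.0
ee_pos: [0.6081, 0.0067, 0.2868]
eef_rot: [0.74, 0.673, -0.0, -0.0]
ft_force: [-0.7, -0.7, 0.4]
width: 0.0183
grip_force: 0.3
```

Call:
move_arm(
  steps=[
    {"dx":0,"dy":0,"dz":0,"spin":0},
    {"dx":0,"dy":0,"dz":0,"spin":0},
    {"dx":0,"dy":0,"dz":-0.2,"spin":0},
    {"dx":0,"dy":0,"dz":-0.3,"spin":0},
    {"dx":0,"dy":0,"dz":-0.3,"spin":0},
    {"dx":0,"dy":0,"dz":0,"spin":0},
  ],
  claw=0.8,
  squeeze=20,
)

```text
time: 13.6
ee_pos: [0.6081, 0.0067, 0.2952]
eef_rot: [0.74, 0.673, 0.0, 0.0]
ft_force: [0.2, 0.5, -3.5]
width: 0.0116
grip_force: 20.0
```

```bash
python3 tilt.py w7; python3 -c "
from h import *
b=shot('side','s7')
g=cv2.imread('pics/w7.png')
A=np.hstack([cv2.resize(g[60:420,170:470],(400,480)),cv2.resize(b['img'][150:350,240:400],(384,480))[:,:,::-1]])
cv2.imwrite('pics/c7.png',A)"
```

```text
t 13.6 tcp [0.6081 0.0067 0.2952] yaw 84.61 z [ 7.e-04 -1.e-04 -1.e+00] F [ 0.19  0.53 -3.52] w 0.0116 g 19.98 q [ 0.57  0.52 -0.86  1.6   0.42  1.21 -0.47]
170 blue 259 383 bar None bright [(np.int64(247), np.int64(257)), (np.int64(306), np.int64(329)), (np.int64(345), np.int64(372))]
215 blue 261 381 bar (np.int64(305), np.int64(333)) bright [(np.int64(249), np.int64(259)), (np.int64(344), np.int64(370))]
245 blue 262 379 bar (np.int64(306), np.int64(332)) bright [(np.int64(251), np.int64(260)), (np.int64(343), np.int64(369))]
```

Call:
move_arm(
  steps=[
    {"dx":0,"dy":0.1,"dz":0,"spin":0},
    {"dx":0,"dy":0.2,"dz":0,"spin":0},
    {"dx":0,"dy":0.3,"dz":0,"spin":0},
    {"dx":0,"dy":0.3,"dz":0.1,"spin":0},
    {"dx":0,"dy":0.15,"dz":0.2,"spin":0},
    {"dx":0,"dy":0.05,"dz":0.2,"spin":0},
    {"dx":0,"dy":0,"dz":0.1,"spin":0},
    {"dx":0,"dy":0,"dz":0.05,"spin":0},
    {"dx":0,"dy":0,"dz":0,"spin":0},
  ],
)

```text
time: 14.6
ee_pos: [0.6188, 0.0057, 0.2882]
eef_rot: [0.74, 0.673, -0.0, 0.0]
ft_force: [-0.3, 0.2, -2.7]
width: 0.0119
grip_force: 20.0
```

Call:
move_arm(
  steps=[
    {"dx":0,"dy":0,"dz":0.1,"spin":0},
    {"dx":0,"dy":0,"dz":0.05,"spin":0},
    {"dx":0,"dy":0,"dz":0,"spin":0},
  ],
  squeeze=6,
)

```text
time: 14.9
ee_pos: [0.6189, 0.0057, 0.2868]
eef_rot: [0.74, 0.673, 0.0, 0.0]
ft_force: [-0.2, -0.7, -2.3]
width: 0.0115
grip_force: 6.0
```

Call:
move_arm(
  steps=[
    {"dx":0,"dy":0,"dz":0.1,"spin":0},
    {"dx":0,"dy":0,"dz":0,"spin":0},
  ],
)

```text
time: 15.1
ee_pos: [0.6191, 0.0058, 0.2863]
eef_rot: [0.74, 0.673, 0.0, 0.0]
ft_force: [-1.9, -0.4, 3.8]
width: 0.0119
grip_force: 6.0
```

Call:
move_arm(
  steps=[
    {"dx":0,"dy":-0.1,"dz":0,"spin":0},
    {"dx":0,"dy":-0.2,"dz":0.05,"spin":0},
    {"dx":0,"dy":-0.2,"dz":0.05,"spin":0},
    {"dx":0,"dy":-0.2,"dz":0.1,"spin":0},
    {"dx":0,"dy":-0.2,"dz":0.1,"spin":0},
    {"dx":0,"dy":-0.2,"dz":0.1,"spin":0},
    {"dx":0,"dy":-0.2,"dz":0.1,"spin":0},
    {"dx":0,"dy":0,"dz":0,"spin":0},
  ],
  claw=1.6,
)

```text
time: 15.9
ee_pos: [0.6057, 0.0069, 0.2806]
eef_rot: [0.739, 0.673, -0.0, -0.0]
ft_force: [-0.4, 0.4, 0.2]
width: 0.0159
grip_force: 0.2
```

```bash
python3 tilt.py w8
```

```text
t 15.9 tcp [0.6057 0.0069 0.2806] yaw 84.63 z [-3.e-04 -2.e-04 -1.e+00] F [-0.41  0.42  0.19] w 0.0159 g 0.19 q [ 0.57  0.53 -0.85  1.62  0.43  1.18 -0.48]
170 blue 280 402 bar (np.int64(326), np.int64(332)) bright [(np.int64(246), np.int64(279)), (np.int64(301), np.int64(323)), (np.int64(360), np.int64(388))]
215 blue 282 399 bar (np.int64(298), np.int64(332)) bright [(np.int64(249), np.int64(280)), (np.int64(358), np.int64(385))]
245 blue 283 397 bar (np.int64(299), np.int64(332)) bright [(np.int64(251), np.int64(281)), (np.int64(357), np.int64(384))]
```

Call:
move_arm(
  steps=[
    {"dx":0,"dy":-0.1,"dz":0,"spin":0},
    {"dx":0,"dy":-0.15,"dz":0.05,"spin":0},
    {"dx":0,"dy":-0.15,"dz":0.05,"spin":0},
    {"dx":0,"dy":-0.15,"dz":0.1,"spin":0},
    {"dx":0,"dy":-0.15,"dz":0.1,"spin":0},
    {"dx":0,"dy":-0.15,"dz":0.05,"spin":0},
    {"dx":0,"dy":0,"dz":0,"spin":0},
  ],
  claw=1.8,
)

```text
time: 16.65
ee_pos: [0.5973, 0.0077, 0.2771]
eef_rot: [0.74, 0.673, -0.0, -0.0]
ft_force: [-0.2, 0.9, -0.8]
width: 0.0177
grip_force: 0.4
```

```bash
python3 tilt.py w9
```

```text
t 16.65 tcp [0.5973 0.0077 0.2771] yaw 84.62 z [-2.e-04 -2.e-04 -1.e+00] F [-0.24  0.87 -0.76] w 0.0177 g 0.41 q [ 0.58  0.52 -0.86  1.65  0.42  1.17 -0.48]
170 blue 336 417 bar (np.int64(323), np.int64(335)) bright [(np.int64(259), np.int64(295)), (np.int64(314), np.int64(319))]
215 blue 336 414 bar (np.int64(297), np.int64(335)) bright [(np.int64(261), np.int64(296))]
245 blue 335 411 bar (np.int64(298), np.int64(334)) bright [(np.int64(263), np.int64(296))]
```

```bash
python3 -c "
from h import *
b=shot('side','s9')
g=cv2.imread('pics/w9.png')
A=np.hstack([cv2.resize(g[60:360,200:450],(400,480)),cv2.resize(b['img'][180:320,250:367],(400,480))[:,:,::-1]])
cv2.imwrite('pics/c9.png',A)"
```

```text
(no output)
```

View pics/c9.png

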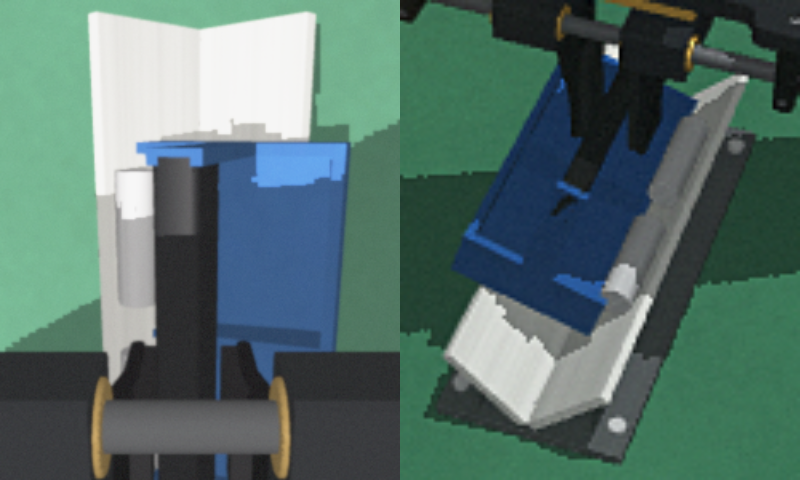

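Call:
move_arm(
  steps=[
    {"dx":0,"dy":-0.1,"dz":0.05,"spin":0},
    {"dx":0,"dy":-0.1,"dz":0.05,"spin":0},
    {"dx":0,"dy":-0.1,"dz":0.1,"spin":0},
    {"dx":0,"dy":-0.1,"dz":0.1,"spin":0},
    {"dx":0,"dy":-0.1,"dz":0.1,"spin":0},
    {"dx":0,"dy":-0.1,"dz":0.05,"spin":0},
    {"dx":0,"dy":0,"dz":0,"spin":0},
  ],
  claw=2.0,
)

```text
time: 17.45
ee_pos: [0.5914, 0.0083, 0.2726]
eef_rot: [0.74, 0.673, -0.0, -0.0]
ft_force: [-1.3, -0.4, 0.4]
width: 0.0201
grip_force: 0.8
```

```bash
python3 tilt.py w10
```

```text
t 17.45 tcp [0.5914 0.0083 0.2726] yaw 84.62 z [-2.e-04 -1.e-04 -1.e+00] F [-1.34 -0.36  0.39] w 0.0201 g 0.79 q [ 0.58  0.51 -0.86  1.67  0.42  1.15 -0.48]
170 blue 337 419 bar (np.int64(319), np.int64(336)) bright [(np.int64(267), np.int64(293))]
215 blue 336 419 bar (np.int64(295), np.int64(335)) bright [(np.int64(269), np.int64(294))]
245 blue 336 419 bar (np.int64(296), np.int64(335)) bright [(np.int64(270), np.int64(294))]
```

Call:
move_arm(
  steps=[
    {"dx":0,"dy":0.1,"dz":-0.04,"spin":0},
    {"dx":0,"dy":0.1,"dz":-0.04,"spin":0},
    {"dx":0,"dy":0.1,"dz":-0.05,"spin":0},
    {"dx":0,"dy":0.1,"dz":-0.05,"spin":0},
    {"dx":0,"dy":0.1,"dz":-0.05,"spin":0},
    {"dx":0,"dy":0.1,"dz":-0.05,"spin":0},
    {"dx":0,"dy":0.1,"dz":-0.05,"spin":0},
    {"dx":0,"dy":0.1,"dz":-0.05,"spin":0},
    {"dx":0,"dy":0,"dz":0,"spin":0},
  ],
)

```text
time: 18.4
ee_pos: [0.5997, 0.0075, 0.2766]
eef_rot: [0.74, 0.673, 0.0, 0.0]
ft_force: [-1.7, -0.2, 0.7]
width: 0.02
grip_force: 0.7
```

```bash
python3 tilt.py w11
```

```text
t 18.4 tcp [0.5997 0.0075 0.2766] yaw 84.61 z [ 3.e-04  0.e+00 -1.e+00] F [-1.71 -0.17  0.68] w 0.02 g 0.69 q [ 0.57  0.52 -0.86  1.64  0.42  1.17 -0.48]
170 blue 333 413 bar (np.int64(320), np.int64(332)) bright [(np.int64(255), np.int64(292)), (np.int64(307), np.int64(316))]
215 blue 333 410 bar (np.int64(294), np.int64(332)) bright [(np.int64(257), np.int64(292))]
245 blue 333 408 bar (np.int64(295), np.int64(331)) bright [(np.int64(258), np.int64(293))]
```

Call:
move_arm(
  steps=[
    {"dx":0,"dy":0.1,"dz":-0.05,"spin":0},
    {"dx":0,"dy":0.1,"dz":-0.05,"spin":0},
    {"dx":0,"dy":0.1,"dz":-0.05,"spin":0},
    {"dx":0,"dy":0.1,"dz":-0.05,"spin":0},
    {"dx":0,"dy":0.1,"dz":-0.05,"spin":0},
    {"dx":0,"dy":0.1,"dz":-0.05,"spin":0},
    {"dx":0,"dy":0.1,"dz":-0.05,"spin":0},
    {"dx":0,"dy":0.1,"dz":-0.05,"spin":0},
    {"dx":0,"dy":0.1,"dz":-0.05,"spin":0},
    {"dx":0,"dy":0,"dz":0,"spin":0},
  ],
)

```text
time: 19.45
ee_pos: [0.6086, 0.0066, 0.2811]
eef_rot: [0.74, 0.673, 0.0, 0.0]
ft_force: [-0.5, -0.5, 0.7]
width: 0.0199
grip_force: 0.3
```

```bash
python3 tilt.py w12;  python3 -c "
from h import *
b=shot('side','s12')
A=np.zeros((600,800,3),'uint8')
for i,f in enumerate(('w11','w12')):
    g=cv2.imread(f'pics/{f}.png'); A[i*300:i*300+300,:250]=g[60:360,200:450]
A[:600,260:760]=cv2.resize(b['img'][180:320,250:367],(500,600))[:,:,::-1]
cv2.imwrite('pics/c12.png',A)
c=dict(np.load('pics/w12.npz'));o=dict(np.load('pics/s9.npz'))
for y in(-60,-10,10,60): 
  a=np.radians(-5.45);print(y,[proj(k,[.601-y/1e3*np.sin(a),.008+y/1e3*np.cos(a),.031]).round(1).tolist() for k in(c,o)])
"
```

```text
t 19.45 tcp [0.6086 0.0066 0.2811] yaw 84.61 z [ 3.e-04 -0.e+00 -1.e+00] F [-0.46 -0.46  0.67] w 0.0199 g 0.34 q [ 0.56  0.54 -0.85  1.62  0.43  1.19 -0.48]
170 blue 276 398 bar (np.int64(320), np.int64(327)) bright [(np.int64(241), np.int64(275)), (np.int64(295), np.int64(318))]
215 blue 278 395 bar (np.int64(294), np.int64(328)) bright [(np.int64(244), np.int64(277))]
245 blue 279 393 bar (np.int64(294), np.int64(327)) bright [(np.int64(246), np.int64(278))]
-60 [[308.1, 332.0], [321.3, 220.2]]
-10 [[307.6, 266.4], [311.9, 240.2]]
10 [[307.4, 238.1], [307.9, 248.7]]
60 [[306.9, 161.4], [297.3, 270.9]]
```

View pics/c12.png

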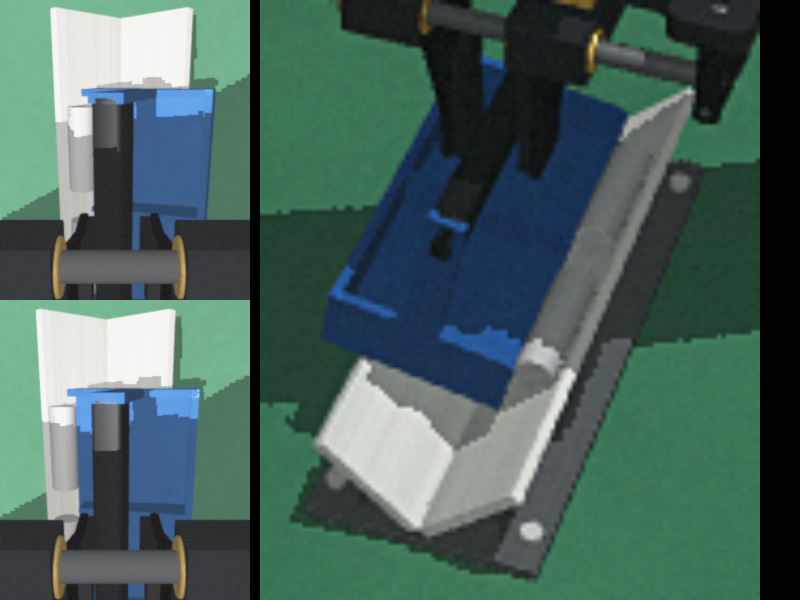

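Call:
move_arm(
  steps=[
    {"dx":0,"dy":0.1,"dz":-0.05,"spin":0},
    {"dx":0,"dy":0.15,"dz":-0.05,"spin":0},
    {"dx":0,"dy":0.15,"dz":-0.1,"spin":0},
    {"dx":0,"dy":0.15,"dz":-0.1,"spin":0},
    {"dx":0,"dy":0.15,"dz":-0.1,"spin":0},
    {"dx":0,"dy":0.15,"dz":-0.05,"spin":0},
    {"dx":0,"dy":0.05,"dz":-0.05,"spin":0},
    {"dx":0,"dy":0,"dz":0,"spin":0},
  ],
)

```text
time: 20.35
ee_pos: [0.6175, 0.0058, 0.2861]
eef_rot: [0.74, 0.673, 0.0, 0.0]
ft_force: [-1.3, 0.7, -0.5]
width: 0.02
grip_force: 0.1
```

```bash
python3 tilt.py w13
```

```text
t 20.35 tcp [0.6175 0.0058 0.2861] yaw 84.61 z [ 1.e-04 -0.e+00 -1.e+00] F [-1.32  0.65 -0.52] w 0.02 g 0.11 q [ 0.55  0.55 -0.85  1.59  0.43  1.2  -0.47]
170 blue 270 391 bar (np.int64(321), np.int64(326)) bright [(np.int64(230), np.int64(269)), (np.int64(296), np.int64(319))]
215 blue 272 388 bar (np.int64(294), np.int64(326)) bright [(np.int64(232), np.int64(271))]
245 blue 273 387 bar (np.int64(295), np.int64(326)) bright [(np.int64(234), np.int64(272))]
```

Call:
move_arm(
  steps=[
    {"dx":0,"dy":0.1,"dz":0,"spin":0},
    {"dx":0,"dy":0.1,"dz":-0.02,"spin":0},
    {"dx":0,"dy":0.1,"dz":-0.02,"spin":0},
    {"dx":0,"dy":0.1,"dz":-0.02,"spin":0},
    {"dx":0,"dy":0.1,"dz":-0.02,"spin":0},
    {"dx":0,"dy":0.1,"dz":-0.02,"spin":0},
    {"dx":0,"dy":0,"dz":0,"spin":0},
  ],
)

```text
time: 21.1
ee_pos: [0.6235, 0.0052, 0.2871]
eef_rot: [0.74, 0.673, 0.0, 0.0]
ft_force: [-0.2, -0.1, -1.2]
width: 0.0202
grip_force: 0.1
```

```bash
python3 tilt.py w14; python3 -c "
from h import *
g=np.load('pics/w14.npz')['img'][215,225:300].astype(int).sum(1)//3
print(g.tolist())"
```

```text
t 21.1 tcp [0.6235 0.0052 0.2871] yaw 84.61 z [ 1.e-04 -1.e-04 -1.e+00] F [-0.23 -0.15 -1.23] w 0.0202 g 0.1 q [ 0.55  0.56 -0.84  1.57  0.44  1.21 -0.47]
170 blue 260 383 bar (np.int64(322), np.int64(323)) bright [(np.int64(230), np.int64(259)), (np.int64(295), np.int64(318))]
215 blue 263 380 bar (np.int64(294), np.int64(324)) bright [(np.int64(230), np.int64(261))]
245 blue 264 379 bar (np.int64(295), np.int64(324)) bright [(np.int64(230), np.int64(262))]
[245, 244, 239, 233, 232, 234, 233, 235, 235, 234, 233, 232, 232, 232, 232, 232, 229, 208, 189, 188, 184, 185, 185, 186, 188, 190, 188, 189, 191, 192, 189, 188, 186, 188, 191, 186, 162, 123, 100, 101, 99, 100, 99, 99, 100, 101, 99, 99, 101, 101, 99, 100, 101, 101, 99, 99, 98, 97, 98, 103, 100, 99, 100, 100, 98, 101, 101, 96, 67, 43, 39, 44, 44, 46, 44]
```

```bash
python3 -c "
from h import *
for f,a,b in(('w12',236,284),('w13',224,280),('w14',216,270)):
    g=np.load(f'pics/{f}.npz')['img'].astype(int).sum(2)//3
    for v in(150,164,180,215,245): print(f,v,a,g[v,a:b:2].tolist())
b=shot('side','s14')['img'].astype(int).sum(2)//3; o=np.load('pics/s12.npz')['img'].astype(int).sum(2)//3
for v in(225,240,255,262,270,280): print(v,'s12',o[v,285:345:2].tolist(),'\n   s14',b[v,285:345:2].tolist())
"
```

```text
w12 150 236 [149, 147, 220, 245, 245, 236, 233, 236, 235, 234, 229, 232, 230, 233, 232, 216, 162, 161, 160, 160, 160, 155, 158, 157]
w12 164 236 [147, 148, 165, 244, 245, 241, 233, 235, 235, 230, 227, 225, 220, 214, 182, 197, 187, 188, 185, 190, 174, 166, 167, 166]
w12 180 236 [150, 150, 149, 226, 244, 244, 228, 216, 232, 233, 245, 247, 247, 247, 246, 241, 232, 219, 198, 166, 149, 166, 166, 168]
w12 215 236 [149, 149, 147, 149, 178, 189, 189, 177, 152, 164, 172, 175, 177, 182, 180, 178, 172, 164, 159, 146, 125, 99, 97, 100]
w12 245 236 [152, 150, 154, 153, 154, 181, 188, 188, 160, 157, 171, 173, 175, 178, 179, 177, 172, 166, 160, 147, 132, 108, 101, 99]
w13 150 224 [148, 156, 241, 245, 240, 234, 234, 236, 233, 232, 231, 231, 230, 232, 231, 233, 234, 233, 233, 172, 163, 162, 162, 162, 162, 162, 162, 164]
w13 164 224 [148, 147, 219, 245, 244, 234, 234, 236, 235, 232, 231, 231, 230, 233, 232, 233, 234, 234, 236, 235, 233, 234, 233, 176, 161, 162, 162, 161]
w13 180 224 [149, 147, 157, 242, 245, 231, 209, 194, 194, 189, 184, 185, 185, 187, 186, 186, 190, 190, 189, 190, 189, 187, 190, 178,
[... 2026 characters left out ...]
2, 52, 51, 55, 52, 52, 52, 54, 52, 47, 81, 101, 101, 108, 107, 110, 101, 166, 156, 210, 224, 81, 86, 87, 86, 84, 94, 93, 90, 89]
270 s12 [124, 130, 135, 137, 64, 47, 52, 52, 54, 51, 51, 66, 105, 104, 97, 108, 101, 179, 224, 28, 52, 87, 84, 89, 63, 88, 84, 91, 88, 86] 
   s14 [126, 131, 128, 129, 132, 88, 97, 48, 52, 47, 84, 107, 99, 172, 165, 158, 159, 177, 224, 68, 89, 85, 90, 89, 61, 88, 86, 85, 87, 86]
280 s12 [216, 209, 214, 108, 122, 131, 121, 104, 106, 108, 157, 162, 154, 153, 156, 209, 224, 28, 95, 87, 85, 84, 76, 86, 86, 88, 84, 88, 88, 91] 
   s14 [215, 213, 222, 113, 124, 130, 126, 156, 158, 162, 157, 162, 160, 154, 156, 207, 221, 74, 89, 89, 87, 87, 77, 90, 86, 88, 84, 88, 87, 89]
```

Call:
move_arm(
  steps=[
    {"dx":0,"dy":0,"dz":0,"spin":0},
    {"dx":0,"dy":0,"dz":0,"spin":0},
    {"dx":0,"dy":0,"dz":0,"spin":0},
    {"dx":0,"dy":0,"dz":-0.2,"spin":0},
    {"dx":0,"dy":0,"dz":-0.5,"spin":0},
    {"dx":0,"dy":0,"dz":-1,"spin":0},
    {"dx":0,"dy":0,"dz":-1.5,"spin":0},
    {"dx":0,"dy":0,"dz":-1.5,"spin":0},
    {"dx":0,"dy":0,"dz":-1.5,"spin":0},
    {"dx":0,"dy":0,"dz":-1,"spin":0},
    {"dx":0,"dy":0,"dz":-0.5,"spin":0},
  ],
  claw=0.8,
  squeeze=20,
)

```text
time: 22.3
ee_pos: [0.6236, 0.0054, 0.3657]
eef_rot: [0.74, 0.673, 0.001, 0.001]
ft_force: [0.7, 0.7, -1.4]
width: 0.0114
grip_force: 20.0
```

```bash
python3 tilt.py w15; python3 -c "
from h import *
b=shot('side','s15'); g=b['img'].astype(int).sum(2)//3
a=np.radians(-5.45)
for z in(.023,.031):
  for y in range(-100,101,10):
    u,v=proj(b,[.601-y/1e3*np.sin(a),.008+y/1e3*np.cos(a),z]); u=int(round(u));v=int(round(v)); print(z,y,u,v,g[v,u-8:u+9:2].tolist())
"
```

```text
t 22.3 tcp [0.6236 0.0054 0.3657] yaw 84.61 z [ 1.7e-03 -2.0e-04 -1.0e+00] F [ 0.71  0.66 -1.38] w 0.0114 g 19.96 q [ 0.56  0.49 -0.88  1.48  0.38  1.34 -0.43]
170 blue 261 385 bar None bright [(np.int64(244), np.int64(259)), (np.int64(306), np.int64(330))]
215 blue 263 382 bar (np.int64(305), np.int64(332)) bright [(np.int64(247), np.int64(261))]
245 blue 264 381 bar (np.int64(305), np.int64(332)) bright [(np.int64(248), np.int64(262))]
0.023 -100 328 208 [219, 213, 214, 218, 188, 71, 78, 130, 168]
0.023 -90 327 212 [228, 217, 213, 210, 215, 193, 160, 166, 97]
0.023 -80 325 216 [127, 125, 121, 115, 122, 205, 96, 109, 105]
0.023 -70 323 220 [128, 130, 103, 108, 115, 126, 107, 110, 108]
0.023 -60 321 223 [134, 128, 111, 101, 110, 107, 98, 110, 103]
0.023 -50 319 227 [131, 127, 110, 104, 107, 107, 100, 83, 106]
0.023 -40 318 231 [128, 128, 82, 102, 107, 105, 90, 109, 108]
0.023 -30 316 235 [129, 130, 81, 102, 110, 106, 92, 112, 107]
0.023 -20 314 239 [127, 127, 85, 103, 109, 108, 95, 99, 109]
0.023 -10 312 244 [124, 124, 127, 107, 100, 106, 104, 112, 108]
0.023 0 310 248 [127, 128, 128
[... 1266 characters left out ...]
 106, 88, 112]
0.031 0 310 244 [130, 124, 124, 127, 107, 100, 106, 104, 112]
0.031 10 308 249 [129, 129, 127, 90, 108, 123, 110, 111, 105]
0.031 20 306 253 [134, 131, 130, 94, 103, 99, 194, 154, 105]
0.031 30 304 257 [134, 131, 126, 97, 106, 110, 187, 144, 167]
0.031 40 302 262 [129, 131, 115, 104, 108, 113, 188, 132, 160]
0.031 50 299 266 [131, 130, 128, 87, 108, 120, 195, 162, 107]
0.031 60 297 271 [225, 226, 123, 103, 98, 151, 192, 154, 141]
0.031 70 295 276 [218, 216, 210, 215, 225, 97, 105, 100, 168]
0.031 80 293 280 [217, 213, 206, 207, 213, 221, 202, 154, 161]
0.031 90 291 285 [213, 211, 209, 209, 215, 221, 146, 151, 163]
0.031 100 288 290 [213, 214, 206, 207, 206, 219, 219, 146, 158]
```

Call:
move_arm(
  steps=[
    {"dx":1,"dy":-0.3,"dz":0,"spin":0},
    {"dx":2.5,"dy":-0.8,"dz":0,"spin":0},
    {"dx":3.5,"dy":-1.2,"dz":0,"spin":0},
    {"dx":4,"dy":-1.3,"dz":0,"spin":0},
    {"dx":4,"dy":-1.3,"dz":0,"spin":0},
    {"dx":4,"dy":-1.3,"dz":0,"spin":0},
    {"dx":4,"dy":-1.3,"dz":0,"spin":0},
    {"dx":2.5,"dy":-0.8,"dz":0,"spin":0},
    {"dx":1.5,"dy":-0.5,"dz":0,"spin":0},
    {"dx":0.3,"dy":-0.1,"dz":0,"spin":0},
    {"dx":0,"dy":0,"dz":0,"spin":0},
  ],
)

```text
time: 23.5
ee_pos: [0.5606, 0.2849, 0.3636]
eef_rot: [0.74, 0.673, -0.0, 0.0]
ft_force: [0.1, -0.6, -1.2]
width: 0.0122
grip_force: 20.0
```

```bash
python3 -c "
from h import *
go([.5605,.2845,.246]); b=shot('side','s16'); g=b['img'].astype(int)
# pins in trough: ray view of fold from side and top
t=shot('top','t16')['img'].astype(int).sum(2)//3
c=dict(np.load('pics/t16.npz')); a=np.radians(-5.45)
for k,G,cam in (('side',g.sum(2)//3,b),('top',t,c)):
  for y in range(-80,81,10):
    u,v=proj(cam,[.601-y/1e3*np.sin(a),.008+y/1e3*np.cos(a),.027]); u=int(round(u));v=int(round(v)); print(k,y,u,v,(G[v,u-12:u+13:2] if k=='side' else G[v-12:v+13:2,u]).tolist())
"
```

```text
t 23.5 tcp [0.5606 0.2849 0.3636] yaw 84.6 z [-4.e-04 -8.e-04 -1.e+00] F [ 0.08 -0.55 -1.17] w 0.0122 g 19.96 q [ 0.13  0.53 -0.93  1.47  0.42  1.36 -0.92]
tool cm [-0.03 -0.   11.76] len 11.8
side -80 325 214 [206, 199, 195, 120, 123, 122, 36, 113, 40, 14, 20, 26, 18]
side -70 323 218 [179, 120, 124, 127, 127, 51, 120, 104, 43, 34, 28, 28, 28]
side -60 321 222 [127, 127, 102, 76, 38, 115, 105, 52, 60, 26, 22, 27, 24]
side -50 319 226 [133, 78, 45, 53, 75, 105, 57, 59, 61, 22, 22, 22, 23]
side -40 318 230 [49, 63, 121, 69, 63, 63, 58, 35, 20, 23, 24, 26, 26]
side -30 316 234 [73, 64, 61, 62, 62, 62, 23, 24, 19, 24, 24, 21, 27]
side -20 314 238 [59, 55, 62, 35, 21, 21, 25, 21, 24, 26, 26, 19, 22]
side -10 312 242 [69, 12, 17, 22, 19, 24, 21, 22, 25, 19, 29, 31, 23]
side 0 310 246 [20, 21, 23, 18, 24, 22, 21, 20, 24, 24, 20, 29, 24]
side 10 308 250 [20, 18, 19, 25, 24, 24, 22, 18, 22, 22, 23, 32, 26]
side 20 306 255 [20, 21, 21, 20, 20, 24, 22, 21, 27, 29, 24, 24, 27]
side 30 304 259 [20, 24, 23, 21, 18, 21, 27, 28, 24, 28, 29, 22, 25]
side 40 302 263 [21, 18, 29, 30, 24, 26, 27, 29, 2
[... 978 characters left out ...]
3, 153, 150, 152, 143, 120, 118, 118, 118, 117, 119]
top 10 333 224 [151, 151, 155, 151, 108, 132, 140, 113, 118, 119, 120, 118, 125]
top 20 328 223 [152, 152, 153, 153, 133, 128, 142, 122, 110, 121, 121, 116, 122]
top 30 324 223 [152, 152, 154, 151, 124, 135, 144, 116, 118, 119, 122, 119, 123]
top 40 319 223 [153, 150, 151, 149, 115, 143, 140, 109, 118, 120, 121, 118, 129]
top 50 315 222 [152, 150, 153, 153, 136, 138, 145, 119, 112, 119, 119, 117, 120]
top 60 310 222 [153, 151, 153, 152, 150, 150, 138, 113, 119, 120, 122, 117, 124]
top 70 305 222 [149, 149, 152, 150, 150, 151, 140, 120, 119, 120, 120, 116, 128]
top 80 301 221 [151, 151, 151, 150, 147, 149, 148, 120, 119, 116, 120, 118, 119]
```

Call:
move_arm(
  steps=[
    {"dx":0,"dy":0,"dz":0.7,"spin":0},
    {"dx":0,"dy":0,"dz":1.5,"spin":0},
    {"dx":0,"dy":0,"dz":2,"spin":0},
    {"dx":0,"dy":0,"dz":2,"spin":0},
    {"dx":0,"dy":0,"dz":2,"spin":0},
    {"dx":0,"dy":0,"dz":1.5,"spin":0},
    {"dx":0,"dy":0,"dz":1,"spin":0},
    {"dx":0,"dy":0,"dz":0.7,"spin":0},
    {"dx":0,"dy":0,"dz":0.3,"spin":0},
    {"dx":0,"dy":0,"dz":0.1,"spin":0},
    {"dx":0,"dy":0,"dz":0,"spin":0},
  ],
)

```text
time: 24.7
ee_pos: [0.5606, 0.2855, 0.2465]
eef_rot: [0.74, 0.673, 0.0, 0.0]
ft_force: [1.0, -0.6, -1.8]
width: 0.0118
grip_force: 20.0
```

Call:
move_arm(
  steps=[
    {"dx":0,"dy":0,"dz":0.1,"spin":0},
    {"dx":0,"dy":0,"dz":0.1,"spin":0},
    {"dx":0,"dy":0,"dz":0,"spin":0},
  ],
)

```text
time: 25.0
ee_pos: [0.5604, 0.2854, 0.2441]
eef_rot: [0.74, 0.673, 0.0, 0.0]
ft_force: [-0.2, -0.1, -1.2]
width: 0.0117
grip_force: 20.0
```

Call:
move_arm(
  steps=[
    {"dx":0,"dy":0,"dz":0.1,"spin":0},
    {"dx":0,"dy":0,"dz":0.1,"spin":0},
    {"dx":0,"dy":0,"dz":0,"spin":0},
  ],
)

```text
time: 25.3
ee_pos: [0.5604, 0.2853, 0.2418]
eef_rot: [0.74, 0.673, -0.0, 0.0]
ft_force: [0.7, -0.5, -1.0]
width: 0.0118
grip_force: 20.0
```

Call:
move_arm(
  steps=[
    {"dx":0,"dy":0,"dz":0.1,"spin":0},
    {"dx":0,"dy":0,"dz":0,"spin":0},
  ],
)

```text
time: 25.5
ee_pos: [0.5604, 0.2854, 0.2409]
eef_rot: [0.74, 0.673, -0.0, 0.0]
ft_force: [0.3, -0.1, -0.6]
width: 0.0117
grip_force: 20.0
```

Call:
move_arm(
  steps=[
    {"dx":0,"dy":0,"dz":0.1,"spin":0},
    {"dx":0,"dy":0,"dz":0,"spin":0},
  ],
)

```text
time: 25.7
ee_pos: [0.5606, 0.2854, 0.2403]
eef_rot: [0.74, 0.673, 0.0, 0.0]
ft_force: [0.4, -0.5, 1.4]
width: 0.0119
grip_force: 20.0
```

Call:
move_arm(
  steps=[
    {"dx":0,"dy":0,"dz":0.1,"spin":0},
    {"dx":0,"dy":0,"dz":0,"spin":0},
  ],
)

```text
time: 25.9
ee_pos: [0.5607, 0.2854, 0.2401]
eef_rot: [0.74, 0.673, 0.0, 0.0]
ft_force: [-1.1, -3.1, 8.4]
width: 0.0115
grip_force: 20.0
```

Tray is on the bench; open and withdraw straight up.

Call:
move_arm(
  steps=[
    {"dx":0,"dy":0,"dz":-0.1,"spin":0},
    {"dx":0,"dy":0,"dz":0,"spin":0},
    {"dx":0,"dy":0,"dz":0,"spin":0},
    {"dx":0,"dy":0,"dz":0,"spin":0},
    {"dx":0,"dy":0,"dz":0,"spin":0},
    {"dx":0,"dy":0,"dz":0,"spin":0},
    {"dx":0,"dy":0,"dz":0,"spin":0},
    {"dx":0,"dy":0,"dz":0,"spin":0},
    {"dx":0,"dy":0,"dz":0,"spin":0},
    {"dx":0,"dy":0,"dz":0,"spin":0},
  ],
  claw=7,
)

```text
time: 26.9
ee_pos: [0.5604, 0.2854, 0.24]
eef_rot: [0.74, 0.673, -0.0, 0.0]
ft_force: [-1.0, 0.1, 0.4]
width: 0.0693
grip_force: 0.0
```

Call:
move_arm(
  steps=[
    {"dx":0,"dy":0,"dz":-1,"spin":0},
    {"dx":0,"dy":0,"dz":-2,"spin":0},
    {"dx":0,"dy":0,"dz":-3,"spin":0},
    {"dx":0,"dy":0,"dz":-3,"spin":0},
    {"dx":0,"dy":0,"dz":-3,"spin":0},
    {"dx":0,"dy":0,"dz":-3,"spin":0},
    {"dx":0,"dy":0,"dz":-1.5,"spin":0},
    {"dx":0,"dy":0,"dz":-0.5,"spin":0},
    {"dx":0,"dy":0,"dz":0,"spin":0},
  ],
)

```text
time: 27.8
ee_pos: [0.5604, 0.2854, 0.4099]
eef_rot: [0.74, 0.673, -0.0, 0.0]
ft_force: [0.1, -0.7, -0.7]
width: 0.0703
grip_force: 0.0
```

```bash
python3 tilt.py w17; python3 -c "
from h import *
c=shot('top','t17'); t=c['img'].astype(int).sum(2)//3; a=np.radians(-5.45)
print([int(t[190:255,u].size) for u in(300,)])
for y in range(-75,76,5):
    u,v=proj(c,[.601-y/1e3*np.sin(a),.008+y/1e3*np.cos(a),.027]); u=int(round(u));v=int(round(v)); print(y,t[v-8:v+6,u].tolist())
w=dict(np.load('pics/w17.npz'))
g=w['img'].astype(int); bl=((g[...,2]>1.6*g[...,0])&(g[...,2]>60)).astype('uint8')
ys,xs=np.nonzero(bl); print(cv2.minAreaRect(np.stack([xs,ys],1).astype('f4')))
"
```

```text
t 27.8 tcp [0.5604 0.2854 0.4099] yaw 84.61 z [ 2.e-04 -2.e-04 -1.e+00] F [ 0.1  -0.66 -0.69] w 0.0703 g 0.0 q [ 0.13  0.5  -0.94  1.4   0.4   1.44 -0.9 ]
170 blue 286 354 bar (np.int64(315), np.int64(325)) bright []
215 blue 287 352 bar (np.int64(314), np.int64(324)) bright []
245 blue 288 352 bar (np.int64(315), np.int64(324)) bright []
[65]
-75 [151, 152, 152, 150, 149, 150, 151, 145, 140, 127, 118, 119, 120, 121]
-70 [153, 150, 152, 150, 150, 151, 152, 148, 138, 122, 119, 120, 120, 119]
-65 [150, 154, 152, 150, 147, 147, 146, 148, 144, 131, 120, 121, 119, 121]
-60 [152, 154, 150, 148, 128, 113, 124, 135, 141, 132, 122, 112, 115, 120]
-55 [152, 153, 150, 138, 116, 112, 128, 139, 140, 133, 119, 113, 119, 119]
-50 [152, 152, 150, 137, 113, 117, 135, 143, 142, 129, 112, 108, 116, 121]
-45 [154, 155, 148, 132, 114, 121, 137, 146, 136, 115, 105, 106, 116, 119]
-40 [153, 152, 151, 150, 132, 111, 127, 142, 147, 132, 113, 107, 110, 117]
-35 [151, 153, 152, 148, 133, 122, 134, 144, 148, 137, 121, 110, 109, 118]
-30 [150, 153, 150, 140, 123, 121, 137, 149, 149, 135, 117, 111, 117, 118]
-25 
[... 889 characters left out ...]
[153, 153, 151, 128, 107, 121, 140, 146, 138, 126, 109, 105, 116, 119]
40 [152, 152, 148, 131, 114, 128, 144, 147, 138, 125, 110, 108, 118, 118]
45 [152, 153, 153, 149, 131, 115, 130, 144, 146, 138, 123, 107, 111, 118]
50 [151, 152, 152, 148, 134, 124, 136, 148, 146, 136, 117, 106, 109, 117]
55 [151, 152, 152, 147, 138, 133, 142, 146, 137, 124, 109, 108, 120, 121]
60 [151, 151, 151, 151, 147, 149, 150, 148, 135, 120, 112, 117, 119, 120]
65 [150, 151, 149, 148, 150, 149, 149, 151, 143, 125, 117, 118, 118, 117]
70 [151, 151, 149, 148, 148, 150, 151, 152, 138, 120, 116, 120, 118, 119]
75 [153, 150, 150, 150, 147, 148, 148, 151, 145, 133, 117, 117, 118, 119]
((319.5, 223.0), (156.0, 71.0), 90.0)
```

```bash
python3 -c "
from h import *
print(job.close_job())"
```

```text
the job is handed in; nothing more can be done
None
```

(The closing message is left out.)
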